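# Run a fingertip along a cable channel to close its covers

## Task

The five clip-down covers of the cable channel beside the microscope have popped up. Starting at the end block with the two cable glands and working towards the plain end block, run your fingertips along the row with light pressure and push each cover fully home in turn, keeping the fingertips on or within a couple of centimetres of the row until the last cover is down; then move clear. Do not lean hard on the channel or pull a cover up, and leave the bottle, dish and objective where they stand.

Things in the scene. Friction and masses are not known exactly. Their poses are not given: they have to be found in the camera images.
- channel: the cable channel, a straight white plastic duct on the table; origin on the table under its middle, z up, y along the row of covers, x across. It is 56 mm wide and 240 mm long between its two end blocks, walls' top edge 30 mm above the table. It is fixed to the table on a soft foam pad: pressed down as a whole it yields 1 mm per 3 N, up to 5 mm, and springs back
- gland_end: white end block of the channel with two upright round black cable glands on it (46 mm high in all); block 62 mm across, 30 mm along the row, 34 mm high; origin on the table under its middle. Fixed; stands at either end of the channel, its middle 137 mm from the channel's
- plain_end: white end block with a plain flat top (two flush screws), 62 x 30 x 34 mm, origin on the table under its middle; fixed, at the other end of the channel
- cover0 (a joint): cover section 0, how far it is pushed down (m): 0 to 0.0015 at the start (popped up), 0.005 fully home; moving it takes about 3 N and it stays where it is left
- cover0_top (a point): middle of the flat top of cover section 0, which sits at y = -96 mm along the channel. A white cap 62 mm across and 46 mm along the row (48 mm spacing): a 12 mm long flat top, from which it slopes down 6 mm over 17 mm to either end, so a fingertip sliding along rides onto it. Its top is 44 mm above the table fully up, 39 mm when home
- cover1 (a joint): cover section 1, how far it is pushed down (m): 0 to 0.0015 at the start (popped up), 0.005 fully home; moving it takes about 3 N and it stays where it is left
- cover1_top (a point): middle of the flat top of cover section 1, which sits at y = -48 mm along the channel. A white cap 62 mm across and 46 mm along the row (48 mm spacing): a 12 mm long flat top, from which it slopes down 6 mm over 17 mm to either end, so a fingertip sliding along rides onto it. Its top is 44 mm above the table fully up, 39 mm when home
- cover2 (a joint): cover section 2, how far it is pushed down (m): 0 to 0.0015 at the start (popped up), 0.005 fully home; moving it takes about 3 N and it stays where it is left
- cover2_top (a point): middle of the flat top of cover section 2, which sits at y = +0 mm along the channel. A white cap 62 mm across and 46 mm along the row (48 mm spacing): a 12 mm long flat top, from which it slopes down 6 mm over 17 mm to either end, so a fingertip sliding along rides onto it. Its top is 44 mm above the table fully up, 39 mm when home
- cover3 (a joint): cover section 3, how far it is pushed down (m): 0 to 0.0015 at the start (popped up), 0.005 fully home; moving it takes about 3 N and it stays where it is left
- cover3_top (a point): middle of the flat top of cover section 3, which sits at y = +48 mm along the channel. A white cap 62 mm across and 46 mm along the row (48 mm spacing): a 12 mm long flat top, from which it slopes down 6 mm over 17 mm to either end, so a fingertip sliding along rides onto it. Its top is 44 mm above the table fully up, 39 mm when home
- cover4 (a joint): cover section 4, how far it is pushed down (m): 0 to 0.0015 at the start (popped up), 0.005 fully home; moving it takes about 3 N and it stays where it is left
- cover4_top (a point): middle of the flat top of cover section 4, which sits at y = +96 mm along the channel. A white cap 62 mm across and 46 mm along the row (48 mm spacing): a 12 mm long flat top, from which it slopes down 6 mm over 17 mm to either end, so a fingertip sliding along rides onto it. Its top is 44 mm above the table fully up, 39 mm when home
- oil_bottle: small amber glass bottle with white cap, 30 mm across, 65 mm high, loose beside the channel, origin under its middle
- dish: pale translucent closed petri dish, 90 mm across, 17 mm high, loose beside the channel, origin under its middle
- lens_can: dark metal microscope objective standing on its wide end, 36 mm across, 55 mm high, loose beside the channel, origin under its middle
Not all that is in view belongs to the job. Several things have the shape of the channel; the one meant has the colours described above.

How it is judged:
By the outcome, as a careful person would: the job done as asked, in the order asked, and still so for the second after the job is handed in, with the robot touching nothing.
It also fails if it takes over 40 s, if anything falls off the work surface, if the arm or the gripper's body presses on something with over 40 N, if the wrist force passes 120 N, or if a joint passes its speed limit or range.

## Robot

A 6-joint arm with a two-finger parallel gripper is mounted at the origin on the work surface. World frame = base frame: x ahead of the robot, y to its left, z up, the work surface at z = 0. Lengths are in m, angles in rad, forces in N, time in s.
With the tool pointing down it reaches from about 0.35 to 0.875 m from the base axis. Payload 4.2 kg.
Tool frame: the origin (TCP) lies between the finger pads; the fingertips stand 19 mm ahead of it and the grasp point (between the pads) is the TCP; z points along the fingers, y is the line along which they close (so a half turn about z gives the same grasp; the last joint's range is limited). The gripper opens to 85 mm and grips with 20 to 120 N. Pads are 22 mm wide; open, the fingers measure 114 mm over their backs; the gripper's body (76 mm by 85 mm) begins 54 mm behind the grasp point. The pads swing forward as they close: fully open they stand 13 mm farther back than shut.
Start: joints at [1.401, 0.385, 0.008, 0, -1.194, -0.259], TCP at [0.26, 0.568, 0.25] pointing down, gripper open.
Joint ranges: [-3.14, 3.14], [-1.21, 2.06], [-1.07, 1.41], [-3.16, 2.05], [-2.99, -0.16], [-3.1, 3.1]. Speed limits (rad/s): [2.79, 2.79, 3.14, 3.14, 3.14, 3.14].

## Interface

Orientations are given as a unit quaternion [x, y, z, w].
In Python, from bench import bot, imaging gives the robot as it stands.
- The arm moves only by the tool jog_arm, never from a script. Its argument "commands" is one flat list of numbers, 5 for each row, row after row: the closure, from -1 (fully open) to 1 (shut), then the shift along the tool's x, y, z in mm, then the turn about the tool's z in degrees. In form: [grip, dx, dy, dz, yaw, grip, dx, dy, dz, yaw, ...]. A call has 1 to 10 rows; each row shifts and turns the commanded pose from where the row before left it, along the tool's axes as they then stand; what a row does not reach is not made up. A row lasts 1/8 s, in which the tool goes at most 62.5 mm and 10.7 degrees, less where a joint would pass 70% of its speed; a pose out of reach is approached as far as the arm can. A call with a gripper value outside its range is refused whole. The fingers move at their own pace and stop on an object; "force" is the grip in N (left out, the last holds). Time passes only in rows, so rows that do not move let the fingers close. It gives the time, the measured TCP pose, the force, the opening and the grip force at its end, in the units of the state.
- bot.get_obs(): the state, without advancing time (a new reading comes with each control period).
- imaging.get_image(name): name is "side" or "top" or "wrist"; returns a dict with "frame" (400x640x3 uint8, red, green, blue), "range_z" (400x640 float32, m along the optical axis (not along the pixel's ray), 0 where there is no reading), "intrinsics" (3x3 intrinsics, pixels), "D" ([k1, k2, p1, p2, k3] as OpenCV has them; the pictures are not rectified), "world_from_camera" (4x4, takes a point from camera to world coordinates). Camera axes: x right, y down, z forward; pixel columns grow to the right and rows downward; lengths in m; the calibration is good to about 2 mm. A picture is of the moment at which its call begins.
- bot.sign_off(): hands the job in; it is judged then, once.
Trained networks look in the newest picture that a camera, given by its name, has taken for a name from the list of things; names that differ only in an ending like _2 or _b are one class to them, and where a whole thing is asked for, a point or a joint stands for the part that bears it (a point fixed in the world has none). Each returns a list of dicts, best first, with "conf" (0 to 1); they miss things now and then, are a little off and sometimes report something else, mostly with a low value. They report only what shows in the picture. A call takes as long as a camera call. They do not tell look-alikes from the thing itself.
- imaging.search_frame(target, camera): "centre" ([x, y, z] in m, in world coordinates, good to about 4 mm: the middle of the surface that is visible of it).
The state is a dict: "t": time; "qpos": joint angles; "qvel": joint speeds; "tau": joint torques, N m; "tcp_pos": TCP position; "orientation": TCP orientation; "ft_force": force on the tool from outside, world axes, zero at the start; "torque": the same for the moment, N m; "gripper_width": finger opening in m; "grasp_force": force on a finger pad.
Only numpy, scipy, OpenCV 4.12 (cv2) and the standard library are available. Lean on these libraries where they do the work, as an engineer would, in place of code of your own. Each camera call takes 0.05 s, during which the arm holds its last target. There are 200 camera calls.

## Working session

There is one attempt and no reset: what is moved stays moved. The work goes in short steps, Python scripts to look and compute and a tool call to move; the robot and the scene stay as the last step left them, time stands still between calls to the robot, and variables do not carry over. Pictures are saved under pics/ and viewed, at most 10 in all, crops included, and the job is handed in when it is done.

Besides the shell and the picture viewer there is one more tool, called after "Call:" as name(argument=value, ...) on one line, values as JSON. jog_arm: Moves the arm, as the interface text tells. Its arguments: {"type":"object","properties":{"commands":{"type":"array","items":{"type":"number"}},"force":{"type":"number"}},"required":["commands"]}

```bash
mkdir -p pics; cat > h.py <<'E'
import numpy as np, cv2
from bench import bot, imaging
def cloud(d):
    K,D,T=np.array(d["intrinsics"]),np.array(d["D"],float),np.array(d["world_from_camera"])
    z=d["range_z"]; h,w=z.shape
    u,v=np.meshgrid(np.arange(w),np.arange(h))
    p=cv2.undistortPoints(np.stack([u,v],-1).reshape(-1,1,2).astype(float),K,D).reshape(h,w,2)
    P=np.dstack([p[...,0]*z,p[...,1]*z,z])@T[:3,:3].T+T[:3,3]
    P[z==0]=np.nan
    return P
E
python3 - <<'E'
from h import *
o=bot.get_obs(); print({k:np.round(v,3) for k,v in o.items()})
for c in ("top","side"):
    d=imaging.get_image(c); cv2.imwrite(f"pics/{c}0.png",d["frame"][...,::-1]); np.save(f"{c}.npy",cloud(d))
    for t in ("channel","gland_end","plain_end","cover0_top","oil_bottle","dish","lens_can"):
        print(c,t,[(np.round(r["centre"],3).tolist(),round(r["conf"],2)) for r in imaging.search_frame(t,c)[:6]])
E
```

```text
{'t': np.float64(0.0), 'qpos': array([ 1.401e+00,  3.860e-01,  7.000e-03, -1.000e-03, -1.194e+00,
       -2.590e-01]), 'qvel': array([-0.001,  0.   , -0.001, -0.   , -0.001, -0.   ]), 'tau': array([-1.0000e-03, -3.9229e+01,  1.8840e+01,  4.1860e+00, -5.0000e-03,
       -0.0000e+00]), 'tcp_pos': array([0.26 , 0.568, 0.249]), 'orientation': array([ 0.977, -0.213, -0.   ,  0.001]), 'ft_force': array([ 0.021, -0.261, -0.144]), 'torque': array([-0.026, -0.043, -0.042]), 'grasp_force': np.float64(0.0), 'gripper_width': np.float64(0.085)}
top channel [([0.56, 0.337, 0.047], 0.76), ([0.519, 0.02, 0.041], 0.7), ([0.323, -0.214, 0.042], 0.66)]
top gland_end [([0.554, -0.113, 0.037], 0.77)]
top plain_end [([0.483, 0.146, 0.032], 0.79)]
top cover0_top [([0.543, -0.076, 0.04], 0.85), ([0.568, 0.244, 0.041], 0.63), ([0.37, -0.302, 0.044], 0.62)]
top oil_bottle [([0.423, 0.003, 0.043], 0.59)]
top dish [([0.622, 0.107, 0.014], 0.67), ([0.518, 0.014, 0.045], 0.44)]
top lens_can [([0.641, -0.015, 0.052], 0.51), ([0.494, 0.107, 0.037], 0.42), ([0.516, 0.013, 0.046], 0.15)]
side channel [([0.315, -0.233, 0.038], 0.94), ([0.544, 0.312, 0.041], 0.94), ([0.507, -0.0, 0.039], 0.66)]
side gland_end [([0.532, -0.129, 0.026], 0.74)]
side plain_end [([0.461, 0.144, 0.034], 0.58), ([0.527, -0.043, 0.04], 0.47)]
side cover0_top [([0.565, 0.235, 0.041], 0.85), ([0.536, -0.088, 0.04], 0.69), ([0.365, -0.305, 0.041], 0.59)]
side oil_bottle [([0.417, -0.009, 0.034], 0.72)]
side dish [([0.615, 0.095, 0.017], 0.91), ([0.5, 0.054, 0.045], 0.26)]
side lens_can [([0.635, -0.028, 0.033], 0.7)]
```

View pics/top0.png

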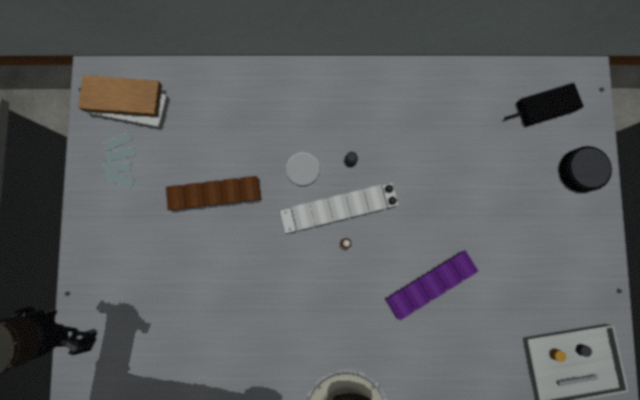

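View pics/side0.png

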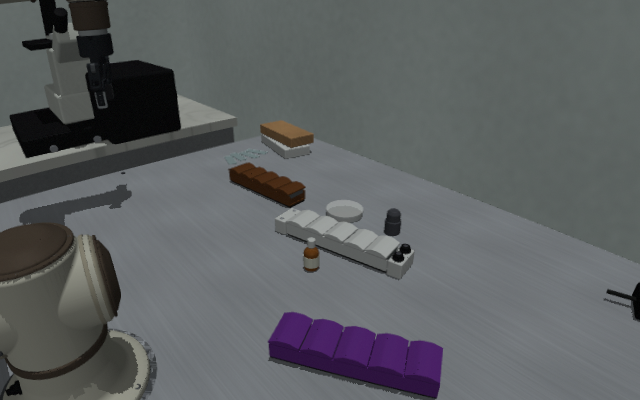

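The top view has three channel look-alikes: brown (213,193), white (340,208) and purple (432,285). White fits the description, with the black glands at its right end (390,195). The bottle is at (345,243), the objective at (351,159) and the dish at (303,169). I'll check with a crop and fit the pose.

```bash
python3 - <<'E'
from h import *
im=cv2.imread("pics/top0.png"); cv2.imwrite("pics/crop0.png",cv2.resize(im[140:260,265:425],None,fx=5,fy=5,interpolation=cv2.INTER_CUBIC)[:600])
for c in ("top","side"):
    P=np.load(c+".npy"); x,y,z=P[...,0],P[...,1],P[...,2]
    a=np.array([.554,-.113]);b=np.array([.483,.146]); u=(b-a)/np.linalg.norm(b-a); n=np.array([-u[1],u[0]])
    m0=(a+b)/2; s=(P[...,:2]-m0)@u; t=(P[...,:2]-m0)@n
    m=(abs(t)<.06)&(abs(s)<.19)&(z>.026)&(z<.056)
    print(c,m.sum(),"table z",np.nanmedian(z[(abs(s)<.2)&(abs(t)<.15)&(z<.012)]))
    q=P[m][:,:2].astype(np.float32)
    r=cv2.minAreaRect(q); print(r)
    print(np.round(cv2.boxPoints(r),4).tolist())
    for k in np.arange(-.16,.165,.02):
        g=m&(abs(s-k)<.008)
        if g.sum(): print(round(k,3),np.round([np.percentile(t[g],3),np.percentile(t[g],97),np.percentile(z[g],50),z[g].max()],4))
E
```

```text
top 2732 table z -0.00014470041224379226
((0.517981767654419, 0.014089971780776978), (0.06250297278165817, 0.3049144148826599), 13.917458534240723)
[[0.45100000500679016, 0.15459999442100525], [0.5242999792098999, -0.14139999449253082], [0.5849999785423279, -0.12639999389648438], [0.5116000175476074, 0.1695999950170517]]
-0.16 [-0.0211  0.0228  0.0309  0.0343]
-0.14 [-0.0249  0.0341  0.0408  0.0508]
-0.12 [-0.0249  0.0331  0.0367  0.0444]
-0.1 [-0.0256  0.033   0.0435  0.0495]
-0.08 [-0.0264  0.0316  0.0403  0.0467]
-0.06 [-0.0265  0.0315  0.041   0.0486]
-0.04 [-0.0269  0.0311  0.0415  0.0465]
-0.02 [-0.0276  0.0309  0.04    0.0475]
-0.0 [-0.0274  0.0308  0.0438  0.0495]
0.02 [-0.028   0.0299  0.0386  0.0459]
0.04 [-0.0284  0.0296  0.0421  0.0498]
0.06 [-0.0295  0.029   0.0407  0.0474]
0.08 [-0.0301  0.0284  0.0398  0.0465]
0.1 [-0.0306  0.0278  0.0418  0.0482]
0.12 [-0.0308  0.0272  0.0344  0.0426]
0.14 [-0.0308  0.0267  0.0337  0.04  ]
side 3063 table z 0.0010522534074937362
((0.5198432207107544, 0.012700483202934265), (0.06720827519893646, 0.3038073480129242), 13.83825969696045)
[[0.45089998841285706, 0.15219999849796295], [0.5235000252723694, -0.1428000032901764], [0.5888000130653381, -0.12680000066757202], [0.5160999894142151, 0.16820000112056732]]
-0.16 [-0.0229  0.033   0.0325  0.0358]
-0.14 [-0.0148  0.0354  0.0408  0.0484]
-0.12 [-0.0238  0.0347  0.0394  0.0444]
-0.1 [-0.0248  0.034   0.0449  0.0471]
-0.08 [-0.0246  0.0326  0.0393  0.044 ]
-0.06 [-0.0277  0.0327  0.0425  0.0465]
-0.04 [-0.0281  0.0321  0.0418  0.0458]
-0.02 [-0.0281  0.031   0.0411  0.0468]
-0.0 [-0.0279  0.0316  0.0447  0.0467]
0.02 [-0.0291  0.0306  0.0395  0.0431]
0.04 [-0.0306  0.0301  0.0437  0.046 ]
0.06 [-0.0288  0.0293  0.0403  0.0445]
0.08 [-0.0304  0.0288  0.0416  0.0459]
0.1 [-0.0296  0.0289  0.0431  0.0451]
0.12 [-0.0292  0.0281  0.0352  0.0397]
0.14 [-0.0304  0.0276  0.0352  0.0373]
```

View pics/crop0.png

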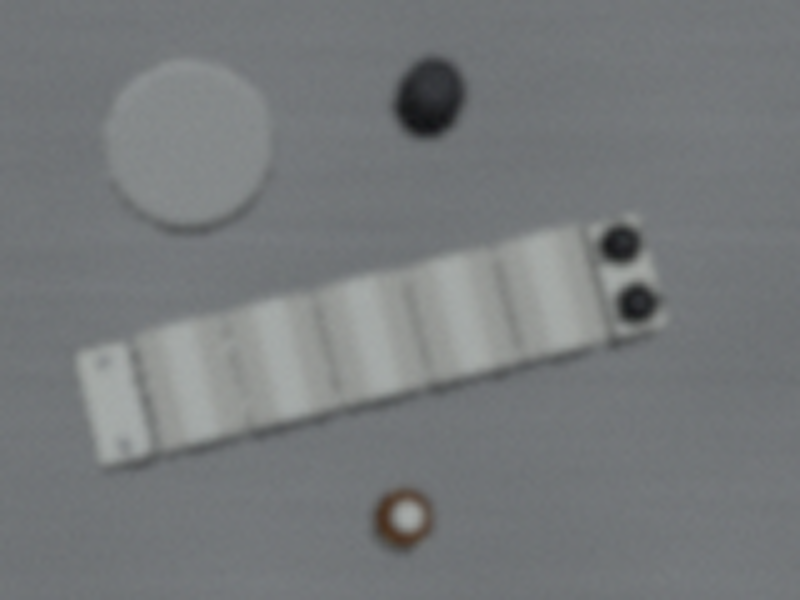

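The crop confirms it: a white channel with the glands at the right end (crop 625,270) and the plain block with two screws at the left (115,405). The fit gives centre (0.518, 0.0135), a 304 x 62 mm footprint as specified, and a gland-to-plain direction of 103.9°. First I shut the fingers and yaw so tool x lies along the row.

Call:
jog_arm(commands=[1,0,0,0,10.3,1,0,0,0,10.3,1,0,0,0,10.3,1,0,0,0,10.3,1,0,0,0,10.3,1,0,0,0,0,1,0,0,0,0], force=30)

```text
t: 1.68
tcp_pos: [0.2598, 0.5684, 0.2503]
orientation: [0.788, -0.615, -0.0, -0.0]
ft_force: [0.1, -0.1, -0.8]
gripper_width: -0.0002
grasp_force: 0.0
```

```bash
cat >> h.py <<'E'
from scipy.spatial.transform import Rotation as R
C=np.array([.518,.0135]); U=np.array([np.cos(np.radians(103.9)),np.sin(np.radians(103.9))])
def to(s,z):
    o=bot.get_obs(); r=R.from_quat(o["orientation"]).as_matrix()
    tgt=np.r_[C+s*U,z]; print("tool mm",np.round(1000*r.T@(tgt-o["tcp_pos"]),1),"x ang",np.round(np.degrees(np.arctan2(r[1,0],r[0,0])),2),"tcp",np.round(o["tcp_pos"],4),"F",np.round(o["ft_force"],2),"w",o["gripper_width"],"t",o["t"],"s,t",np.round([(o["tcp_pos"][:2]-C)@U*1e3,(o["tcp_pos"][:2]-C)@[-U[1],U[0]]*1e3],1))
E
python3 -c "
from h import *
to(-.096,.16)"
```

```text
tool mm [ 697.1 -115.2   90.3] x ang -75.92 tcp [0.2598 0.5684 0.2503] F [ 0.11 -0.07 -0.76] w -0.0002296264425088076 t 1.675 s,t [600.7 117.3]
```

Call:
jog_arm(commands=[1,44,-7,3,0,1,44,-7,3,0,1,44,-7,3,0,1,44,-7,3,0,1,44,-7,3,0,1,44,-7,3,0,1,44,-7,3,0,1,44,-7,3,0,1,44,-7,3,0,1,44,-7,3,0])

```text
t: 2.92
tcp_pos: [0.4342, 0.1569, 0.2206]
orientation: [0.788, -0.615, 0.0, -0.0]
ft_force: [1.2, -0.7, 0.3]
gripper_width: 0.0005
grasp_force: 0.0
```

Call:
jog_arm(commands=[1,44,-8,5,0,1,44,-8,5,0,1,44,-8,10,0,1,44,-8,10,0,1,44,-7,15,0,1,36,-6,15,0,1,0,0,0,0,1,0,0,0,0])

```text
t: 3.92
tcp_pos: [0.539, -0.0793, 0.1605]
orientation: [0.788, -0.616, 0.0, -0.0]
ft_force: [0.5, 0.8, -0.1]
gripper_width: -0.0002
grasp_force: 0.0
```

```bash
python3 - <<'E'
from h import *
to(-.096,.07)
d=imaging.get_image("wrist"); cv2.imwrite("pics/w0.png",d["frame"][...,::-1])
P=cloud(d); n=np.array([-U[1],U[0]]); s=(P[...,:2]-C)@U; t=(P[...,:2]-C)@n; z=P[...,2]
m=(abs(s)<.17)&(abs(t)<.05)&(z>.026)&(z<.05)
for k in np.arange(-.15,.15,.012):
    g=m&(abs(s-k)<.004)
    if g.sum()>20: print(round(k,3),g.sum(),np.round([np.percentile(t[g],2),np.percentile(t[g],98),np.median(z[g])],4))
E
```

```text
tool mm [ 0.9 -1.9 90.5] x ang -76.02 tcp [ 0.539  -0.0793  0.1605] F [ 0.52  0.77 -0.06] w -0.00015119947023849216 t 3.925 s,t [-95.1   1.9]
-0.15 595 [-0.0292  0.0281  0.0329]
-0.138 809 [-0.0295  0.029   0.0447]
-0.126 593 [-0.0292  0.0286  0.0336]
-0.114 842 [-0.0303  0.029   0.0391]
-0.102 761 [-0.0303  0.029   0.0432]
-0.09 691 [-0.0306  0.0286  0.0434]
-0.078 583 [-0.0307  0.029   0.0399]
-0.066 769 [-0.03    0.0291  0.0377]
-0.054 353 [-0.0305  0.0298  0.0418]
-0.042 93 [-0.031   0.0301  0.0421]
-0.03 41 [-0.0309 -0.0255  0.039 ]
0.03 65 [-0.0019  0.0063  0.0384]
0.042 77 [-0.0019  0.0075  0.0421]
```

View pics/w0.png

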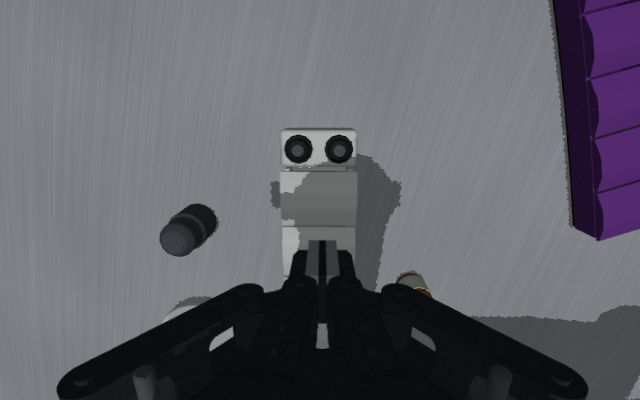

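The fingers are centred over cover 0: the glands show at (298,150) and (340,150), and cover 0 at (318,195), consistent with the fit (flat top about 43.4 mm). Descending to 5 mm above it.

Call:
jog_arm(commands=[1,1,-2,30,0,1,0,0,30,0,1,0,0,20,0,1,0,0,11,0,1,0,0,0,0,1,0,0,0,0,1,0,0,0,0])

```text
t: 4.85
tcp_pos: [0.5418, -0.0798, 0.0703]
orientation: [0.788, -0.616, 0.001, -0.001]
ft_force: [0.0, -0.3, -0.8]
gripper_width: 0.0
grasp_force: 0.0
```

Call:
jog_arm(commands=[1,0,0,2,0,1,0,0,2,0,1,0,0,2,0,1,0,0,0,0,1,0,0,0,0])

```text
t: 5.48
tcp_pos: [0.5412, -0.0799, 0.0632]
orientation: [0.788, -0.616, -0.0, 0.0]
ft_force: [0.6, 0.4, 0.2]
gripper_width: 0.0002
grasp_force: 0.0
```

Call:
jog_arm(commands=[1,0,0,1,0,1,0,0,1,0,1,0,0,0,0,1,0,0,0,0])

```text
t: 5.98
tcp_pos: [0.5413, -0.0799, 0.0615]
orientation: [0.788, -0.616, 0.0, -0.0]
ft_force: [-0.6, -0.2, 3.5]
gripper_width: 0.0
grasp_force: 1.4
```

Call:
jog_arm(commands=[1,0,0,1,0,1,0,0,1,0,1,0,0,0,0,1,0,0,0,0])

```text
t: 6.48
tcp_pos: [0.5413, -0.0799, 0.0593]
orientation: [0.788, -0.616, 0.0, -0.0]
ft_force: [-0.7, 0.3, 2.8]
gripper_width: 0.0001
grasp_force: 1.2
```

Call:
jog_arm(commands=[1,0,0,1,0,1,0,0,0,0,1,0,0,0,0])

```text
t: 6.85
tcp_pos: [0.5413, -0.0799, 0.0583]
orientation: [0.788, -0.616, 0.0, -0.0]
ft_force: [-1.5, -0.7, 3.0]
gripper_width: 0.0005
grasp_force: 1.3
```

Call:
jog_arm(commands=[1,0,0,1,0,1,0,0,0,0,1,0,0,0,0])

```text
t: 7.22
tcp_pos: [0.5412, -0.0799, 0.0573]
orientation: [0.788, -0.616, 0.0, -0.0]
ft_force: [-0.4, -0.5, 2.8]
gripper_width: -0.0003
grasp_force: 1.3
```

Call:
jog_arm(commands=[1,0,0,1,0,1,0,0,0,0,1,0,0,0,0])

```text
t: 7.6
tcp_pos: [0.5413, -0.0799, 0.0565]
orientation: [0.788, -0.616, 0.0, -0.0]
ft_force: [-0.6, -0.8, 4.0]
gripper_width: -0.0002
grasp_force: 2.4
```

Call:
jog_arm(commands=[1,0,0,0.5,0,1,0,0,0,0,1,0,0,0,0])

```text
t: 7.98
tcp_pos: [0.5413, -0.0799, 0.0561]
orientation: [0.788, -0.616, 0.0, -0.0]
ft_force: [-0.4, -0.6, 5.6]
gripper_width: -0.0004
grasp_force: 2.9
```

Cover 0 is home: the force rises past the 3 N plateau on the pad slope. Next, slide to cover 1, riding up its ramp, then press.

Call:
jog_arm(commands=[1,-2,0,-4,0,1,-8,0,0,0,1,-8,0,0,0,1,-10,0,0,0,1,-10,0,0,0,1,-10,0,0,0,1,0,0,0,0])

```text
t: 8.85
tcp_pos: [0.5297, -0.0321, 0.0601]
orientation: [0.788, -0.616, 0.0, -0.001]
ft_force: [0.5, 1.6, 2.1]
gripper_width: -0.0002
grasp_force: 1.4
```

Call:
jog_arm(commands=[1,0,0,1,0,1,0,0,1,0,1,0,0,1,0,1,0,0,1,0,1,0,0,0,0,1,0,0,0,0])

```text
t: 9.6
tcp_pos: [0.5299, -0.0333, 0.0562]
orientation: [0.788, -0.616, 0.0, -0.0]
ft_force: [-1.3, 2.8, 5.4]
gripper_width: 0.0001
grasp_force: 2.9
```

```bash
python3 -c "
from h import *
to(0,.06)"
```

```text
tool mm [-48.3   0.3  -3.8] x ang -76.07 tcp [ 0.5299 -0.0333  0.0562] F [-1.27  2.78  5.42] w 9.136930850537438e-05 t 9.6 s,t [-48.3  -0.3]
```

Same depth and the same 5.4 N, so cover 1 is home. Next, cover 2.

Call:
jog_arm(commands=[1,-2,0,-4,0,1,-8,0,0,0,1,-8,0,0,0,1,-10,0,0,0,1,-10,0,0,0,1,-10,0,0,0,1,0,0,0,0])

```text
t: 10.48
tcp_pos: [0.5181, 0.0146, 0.06]
orientation: [0.788, -0.616, -0.0, -0.001]
ft_force: [0.1, 1.9, 3.5]
gripper_width: 0.0003
grasp_force: 1.4
```

Call:
jog_arm(commands=[1,0,0,1,0,1,0,0,1,0,1,0,0,1,0,1,0,0,1,0,1,0,0,0,0,1,0,0,0,0])

```text
t: 11.22
tcp_pos: [0.5184, 0.0134, 0.0561]
orientation: [0.788, -0.616, 0.0, -0.0]
ft_force: [-0.2, 2.9, 5.3]
gripper_width: -0.0
grasp_force: 2.9
```

Call:
jog_arm(commands=[1,-2,0,-4,0,1,-8,0,0,0,1,-8,0,0,0,1,-10,0,0,0,1,-10,0,0,0,1,-10,0,0,0,1,0,0,0,0])

```text
t: 12.1
tcp_pos: [0.5066, 0.0611, 0.06]
orientation: [0.788, -0.616, 0.0, -0.001]
ft_force: [-0.6, 1.6, 2.8]
gripper_width: -0.0002
grasp_force: 1.4
```

Call:
jog_arm(commands=[1,0,0,1,0,1,0,0,1,0,1,0,0,1,0,1,0,0,1,0,1,0,0,0,0,1,0,0,0,0])

```text
t: 12.85
tcp_pos: [0.5069, 0.06, 0.0562]
orientation: [0.788, -0.616, 0.0, -0.0]
ft_force: [-0.8, 2.5, 5.9]
gripper_width: 0.0
grasp_force: 2.8
```

Call:
jog_arm(commands=[1,-2,0,-4,0,1,-8,0,0,0,1,-8,0,0,0,1,-10,0,0,0,1,-10,0,0,0,1,-10,0,0,0,1,0,0,0,0])

```text
t: 13.72
tcp_pos: [0.495, 0.1077, 0.06]
orientation: [0.788, -0.616, 0.0, -0.001]
ft_force: [-1.2, 1.1, 3.1]
gripper_width: -0.0002
grasp_force: 1.4
```

Call:
jog_arm(commands=[1,0,0,1,0,1,0,0,1,0,1,0,0,1,0,1,0,0,1,0,1,0,0,0,0,1,0,0,0,0])

```text
t: 14.48
tcp_pos: [0.4954, 0.1066, 0.0562]
orientation: [0.788, -0.616, 0.0, -0.001]
ft_force: [-1.5, 2.5, 5.6]
gripper_width: 0.0002
grasp_force: 2.8
```

All five reached the same depth and force. Lift clear and check.

Call:
jog_arm(commands=[1,0,0,-5,0,1,0,0,-15,0,1,0,0,-40,0,1,0,0,-50,0,1,0,0,-40,0,1,-50,0,0,0,1,-50,0,0,0,1,-50,0,0,0,1,-50,0,0,0,1,-50,0,0,0])

```text
t: 15.72
tcp_pos: [0.434, 0.3499, 0.2065]
orientation: [0.788, -0.616, 0.0, 0.0]
ft_force: [1.0, 0.7, -0.1]
gripper_width: -0.0001
grasp_force: 0.0
```

```bash
python3 - <<'E'
from h import *
print(bot.get_obs()["t"],bot.get_obs()["ft_force"])
n=np.array([-U[1],U[0]])
for c in ("top","side","wrist"):
    d=imaging.get_image(c)
    if c=="top": cv2.imwrite("pics/top1.png",d["frame"][...,::-1])
    P=cloud(d)
    for nm,Q in (("after",P),)+((("before",np.load(c+".npy")),) if c!="wrist" else ()):
        s=(Q[...,:2]-C)@U; t=(Q[...,:2]-C)@n; z=Q[...,2]
        print(c,nm,[round(float(np.nanmedian(z[(abs(s-k)<.005)&(abs(t)<.022)&(z>.02)&(z<.06)])),4) for k in (-.096,-.048,0,.048,.096,.137)])
    for k in ("oil_bottle","dish","lens_can"):
        if c!="wrist": print(k,[np.round(r["centre"],3).tolist() for r in imaging.search_frame(k,c)[:1]])
E
```

```text
15.725 [ 0.97932211  0.74397068 -0.14407568]
top after [0.0389, 0.0393, 0.0389, 0.0388, 0.0389, 0.0341]
top before [0.0439, 0.0418, 0.044, 0.0429, 0.0421, 0.0342]
oil_bottle [[0.555, -0.114, 0.036]]
dish [[0.624, 0.11, 0.017]]
lens_can [[0.641, -0.015, 0.05]]
side after [0.0399, 0.0403, 0.0401, 0.0403, 0.0403, 0.0357]
side before [0.0453, 0.0439, 0.0451, 0.0443, 0.0439, 0.0353]
oil_bottle [[0.418, -0.007, 0.033]]
dish [[0.614, 0.096, 0.016]]
lens_can [[0.636, -0.028, 0.03]]
wrist after [nan, nan, nan, nan, nan, nan]
  return np.nanmean(a, axis, out=out, keepdims=keepdims)
```

View pics/top1.png

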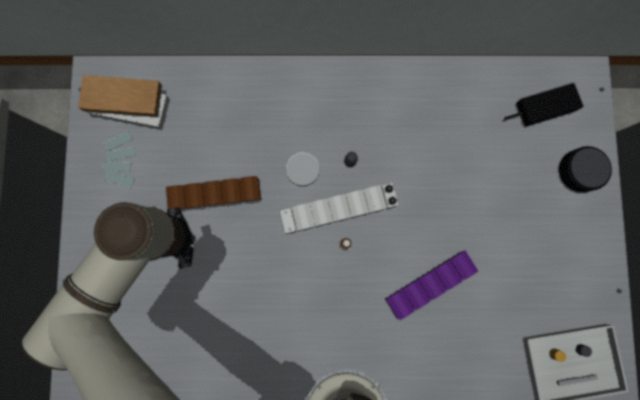

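All five tops are at 39 mm, which is home. The bottle (345,243), dish (303,169) and objective (351,159) haven't moved, and the arm is clear at (180,235). Handing in.

```bash
python3 -c "
from h import *
print(bot.sign_off())"
```

```text
the job is handed in; nothing more can be done
None
```

All five covers were pushed home in order from the gland end (tops at 39 mm, about 6 N or less at each pressing stop), the bottle, dish and objective are where they stood, the arm is clear, and the job was handed in at about 16 s.

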